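# Take the bore of a copper tube electrode with a telescoping gauge

## Robot

A 7-joint arm with a two-finger parallel gripper is mounted at the origin on the work surface. World frame = base frame: x ahead of the robot, y to its left, z up, the work surface at z = 0. Lengths are in m, angles in rad, forces in N, time in s.
With the tool pointing down it reaches from about 0.4 to 0.85 m from the base axis. Payload 4.5 kg.
Tool frame: the origin (TCP) lies on the centre line of the jaws, within the pads' length; the fingertips stand 8 mm ahead of it and the grasp point (between the pads) lies 11 mm behind it; z points along the fingers, x is the direction in which the jaws open and shut, and the axes are right-handed (so a half turn about z gives the same grasp; the last joint's range is limited). The gripper opens to 88 mm and grips with 3 to 60 N. Pads are 18 mm wide; open, the fingers measure 123 mm over their backs; the gripper's body (75 mm by 187 mm) begins 45 mm behind the grasp point.
Start: joints at [1.351, 0.689, -0.195, 1.565, 0.157, 0.902, -0.215], TCP at [0.157, -0.605, 0.247] pointing down, gripper open.
Joint ranges: [-3.01, 3.01], [-0.46, 2.08], [-1.47, 1.51], [0.13, 2.56], [-1, 4.14], [0.04, 2.09], [-2.66, 2.66]. Speed limits (rad/s): [2.57, 2.57, 3.14, 3.14, 3.14, 3.14, 3.14].

## Interface

Orientations are given as a unit quaternion [x, y, z, w].
In Python, from plant import r gives the robot as it stands.
- The arm moves only by the shell command python3 -m pendant 'ROWS' [FORCE]. ROWS is JSON, a list of rows, each a list of 3 entries, a list of its own where there are three numbers: the turn, a rotation vector about the tool's x, y, z in rad, then the shift along the tool's x, y, z in m, then the opening, from 0 (shut) to 1 (fully open). In form: [[[wx, wy, wz], [tx, ty, tz], claw], ...]. A call has 1 to 10 rows; each row is the pose to reach, as a shift and turn from the pose commanded when the call began, along the tool's axes at that moment; what a row does not reach only later rows make up. A row lasts 1/10 s, in which the tool goes at most 50 mm and 8.59 degrees, less where a joint would pass 70% of its speed; a pose out of reach is approached as far as the arm can. A call with a gripper value outside its range is refused whole. The fingers move at their own pace and stop on an object; FORCE is the grip in N (left out, the last holds). Time passes only in rows, so rows that repeat a pose let the fingers close. It gives the time, the measured TCP pose, the force and the opening at its end, in the units of the state.
- r.get_state(): the state, without advancing time (a new reading comes with each control period).
- r.snapshot(name): name is "side" or "top"; returns a dict with "image" (384x512x3 uint8, red, green, blue), "mtx" (3x3 intrinsics, pixels), "R" (3x3) and "t" (3): a world point X has camera coordinates R X + t. Camera axes: x right, y down, z forward; pixel columns grow to the right and rows downward; lengths in m; the calibration is good to about 2 mm. A picture is of the moment at which its call begins. There is no depth.
- r.finish_job(): hands the job in, once; it reports no verdict.
The state is a dict: "clock": time; "q": joint angles; "qd": joint speeds; "joint_torque": joint torques, N m; "tool_pos": TCP position; "eef_rot": TCP orientation; "contact_force": force on the tool from outside, world axes, zero at the start; "moment": the same for the moment, N m; "opening": opening from 0.0 (shut) to 1.0 (fully open).
Only numpy, scipy, OpenCV 4.12 (cv2) and the standard library are available. Lean on these libraries where they do the work, as an engineer would, in place of code of your own. Each camera call takes 0.05 s, during which the arm holds its last target. There are 200 camera calls.

## Task

Take the bore of the copper tube with the telescoping gauge: lower the gauge into the tube by feel, without forcing it, until its flange sits fully on the rim, then press the red release button so that its two measuring plungers spring out to the wall, and let go of the button so that they lock. Then lift the gauge straight out with the plungers locked at the size of the bore, stand it upright in its blue tray again and let go. Leave the lemon dish and the beaker where they are.

Things in the scene. Friction and masses are not known exactly. Their poses are not given: they have to be found in the camera images.
- gauge: Bore gauge, 116 mm tall, 0.24-0.45 kg, upright. Origin: centre of its underside; z up its axis. Steel head 41 mm in diameter, 40 mm long, lower edge rounded with a radius of 3.5 mm; 56 mm flange, 40 to 44 mm up; square grip 20 x 20 mm, faces square to x and y, 44 to 106 mm up (pinch at 80); red button on top. Two plungers, 18 mm up, point along +x and -x.
- release_top (a point): Centre of the top of the red release button, 13 mm in diameter, 116 mm above the gauge's origin.
- release (a joint): Button travel downward (m): 0 = up, plungers locked; 0.006 = fully down. It springs back by itself. 4 N starts it, 4.6 N gives 2 mm, 5.8 N full travel. While it is 2 mm down or more the plungers are free and spring out in under 0.5 s; they lock where they are when it comes up.
- tip_a (a point): Outer end of the plunger on the gauge's +x side, 18 mm above the gauge's origin. Each plunger springs out on its own by up to 9 mm. At the start both are drawn in and locked, tips 38 mm apart; in the copper tube they stop at the wall, tips about 44 mm apart; in the open 56 mm. A push inward of more than about 5 N on a plunger makes its lock slip: pinch the grip across y for the withdrawal.
- tip_b (a point): Outer end of the plunger on the gauge's -x side, see tip_a.
- copper_holder: White holder 96 x 96 x 12 mm, fixed. Origin: centre of its underside. On it a firm upright copper tube: 60 mm outside, bore 44 mm, rim 60 mm up, mouth bevelled at 45 degrees, 52 mm at the rim to 44 mm 4 mm down. The tube stands about 5 mm off the holder's centre in an unknown direction, to be felt. Flange on rim: gauge origin 20 mm above this. Press on it with under 25 N.
- zinc_holder: The same kind of holder with a silver-grey zinc tube of the same outer size (rim 60 mm above the bench); not to be measured. Origin: centre of the holder's underside.
- tray: Blue open tray of the gauge, fixed, 100 x 100 mm outside, 25 mm high, walls and floor 5 mm thick. Origin: centre of its underside. The gauge starts standing in it and must stand in it at the end.
- dish: Frosted dish, 132 mm across the rim and 42 mm high, with half a lemon and two metal strips standing up to 65 mm; loose. Origin: centre of its underside.
- beaker: Glass beaker, 64 mm in diameter and 70 mm high; loose. Origin: centre of its underside.
There are look-alikes about, which are no part of the job. Leave any purple look-alike of the gauge alone.

How it is judged:
On the way, in this order (a step that is already met when the one before it is completed fails the run):
1. the gauge sits in the copper tube with its flange on the rim (within 2 mm), its plungers still drawn in (tips under 40.4 mm apart) (z of gauge in the frame of copper_holder below 0.022 m and horizontal distance between gauge and copper_holder below 0.01 m and angle between gauge's own z axis and vertical below 0.09 rad and distance between tip_a and tip_b below 0.0404 m), for 0.2 s.
2. with the gauge seated there, the button is pressed by 2 mm or more and the plungers stand out to the wall (tips 42.4 to 45.6 mm apart) (value of joint release above 0.002 m and distance between tip_a and tip_b between 0.0424 and 0.0456 m and z of gauge in the frame of copper_holder below 0.022 m and horizontal distance between gauge and copper_holder below 0.01 m), for 0.2 s.
3. with the gauge still seated, the button is up again (within 1 mm) and the plungers are locked with the tips 42.4 to 45.6 mm apart (value of joint release below 0.001 m and distance between tip_a and tip_b between 0.0424 and 0.0456 m and z of gauge in the frame of copper_holder below 0.022 m and horizontal distance between gauge and copper_holder below 0.01 m), for 0.2 s.
At the end, for the whole second after the job is handed in: The gauge stands upright (within 0.1 rad), still and released on the floor of the blue tray, its button up (within 1 mm) and its plungers locked with the tips 42.4 to 45.6 mm apart, as taken in the copper tube; dish and beaker within 15 mm of where they were (distance between tip_a and tip_b between 0.0424 and 0.0456 m and value of joint release below 0.001 m and z of gauge in the frame of tray between 0.002 and 0.009 m and horizontal distance between gauge and tray below 0.04 m and angle between gauge's own z axis and vertical below 0.1 rad and linear speed of gauge below 0.02 m/s and contact force between the fingers and gauge below 0.1 N); the robot touches nothing.
It fails at once if while its plungers are still drawn in (tips under 40.4 mm apart), the gauge presses on the copper tube or its holder with more than 25 N (contact force between gauge and copper_holder above 25 N and distance between tip_a and tip_b below 0.0404 m).
It fails at once if the gauge ever presses on the copper tube or its holder with more than 40 N (contact force between gauge and copper_holder above 40 N).
It fails at once if the dish is moved by more than 15 mm (distance of dish from where it was at the start of the episode above 0.015 m).
It fails at once if the beaker is moved by more than 15 mm (distance of beaker from where it was at the start of the episode above 0.015 m).
It also fails if it takes over 72 s, if anything falls off the work surface, if the arm or the gripper's body presses on something with over 40 N, if the wrist force passes 120 N, or if a joint passes its speed limit or range.

## Working session

There is one attempt and no reset: what is moved stays moved. The work goes in short steps, Python scripts to look and compute and a shell command to move; the robot and the scene stay as the last step left them, time stands still between calls to the robot, and variables do not carry over. Pictures are saved under pics/ and viewed, about 8 in all and at most 12, crops included, and the job is handed in when it is done.

```bash
mkdir -p pics; ls; python3 - <<'E'
from plant import r
import cv2, numpy as np, pickle
s=r.get_state()
print({k:np.round(v,3).tolist() for k,v in s.items()})
d={}
for n in ("side","top"):
    d[n]=r.snapshot(n); cv2.imwrite(f"pics/{n}0.png",d[n]["image"][:,:,::-1])
    print(n,d[n]["mtx"],d[n]["R"],d[n]["t"], -d[n]["R"].T@d[n]["t"])
pickle.dump(d,open("s0.pkl","wb"))
E
```

```text
pics
{'clock': 0.0, 'q': [1.351, 0.69, -0.195, 1.566, 0.157, 0.903, -0.215], 'qd': [-0.001, 0.001, 0.001, -0.001, -0.001, -0.002, 0.0], 'joint_torque': [-0.0, -52.756, -1.267, -15.343, -0.053, 0.007, 0.0], 'tool_pos': [0.157, -0.604, 0.246], 'eef_rot': [0.791, -0.612, -0.001, -0.0], 'contact_force': [-0.37, -0.964, 0.319], 'moment': [0.024, 0.036, 0.026], 'opening': 1.002}
side [[482.27653547   0.         249.3514872 ]
 [  0.         482.27653547 193.35165118]
 [  0.           0.           1.        ]] [[-0.99982779 -0.01306056 -0.0131836 ]
 [ 0.003126    0.5817319  -0.81337459]
 [ 0.01829245 -0.81327573 -0.5815909 ]] [0.61170611 0.06847293 1.21082219] [0.58923781 0.95288863 0.7679618 ]
top [[435.04626157   0.         257.56790338]
 [  0.         435.04626157 200.02543253]
 [  0.           0.           1.        ]] [[ 0.01095928 -0.99965551  0.02384868]
 [-0.98821385 -0.0144695  -0.15239431]
 [ 0.15268689 -0.02189747 -0.98803199]] [-0.01312339  0.63055186  0.84233571] [0.49465028 0.01444991 0.92866012]
```

View pics/side0.png

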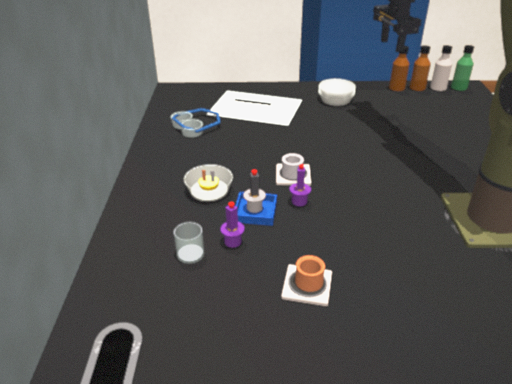

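View pics/top0.png

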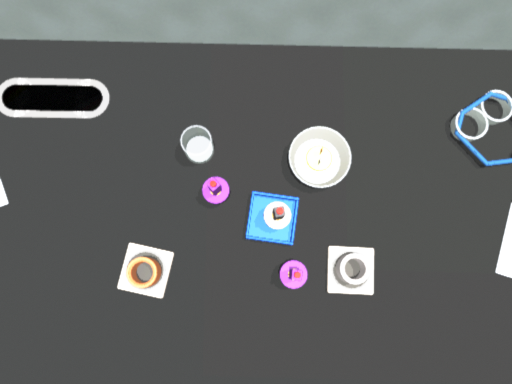

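```bash
cat > h.py <<'E'
import numpy as np, cv2
def ray(c,uv,z):
    C=-c["R"].T@c["t"]; d=c["R"].T@np.linalg.inv(c["mtx"])@np.array([uv[0],uv[1],1.])
    return C+d*(z-C[2])/d[2]
def proj(c,X):
    p=c["mtx"]@(c["R"]@np.asarray(X,float)+c["t"]); return p[:2]/p[2]
def blobs(m,amin=6):
    n,l,s,ce=cv2.connectedComponentsWithStats(m.astype(np.uint8))
    return [(int(s[i,4]),ce[i],l==i) for i in range(1,n) if s[i,4]>=amin]
def hsv(im): return cv2.cvtColor(im,cv2.COLOR_RGB2HSV).astype(int)
def tri(c1,p1,c2,p2):
    P=[c["mtx"]@np.c_[c["R"],c["t"]] for c in (c1,c2)]
    X=cv2.triangulatePoints(P[0],P[1],np.array(p1,float),np.array(p2,float))[:,0]; return X[:3]/X[3]
E
python3 - <<'E'
import pickle,cv2,numpy as np
from h import *
d=pickle.load(open("s0.pkl","rb"))
T,S=d["top"],d["side"]
for n,c in d.items():
    H=hsv(c["image"]); h,s,v=H[...,0],H[...,1],H[...,2]
    for nm,m in (("red",((h<5)|(h>174))&(s>170)&(v>110)),("blue",(h>100)&(h<125)&(s>150)&(v>60)),("copper",(h>5)&(h<18)&(s>120)&(v>80)),("white",(s<40)&(v>195))):
        for a,ce,b in blobs(m):
            if a>4000: continue
            ys,xs=np.nonzero(b); rc=cv2.minAreaRect(np.c_[xs,ys].astype(np.float32))
            z={"red":.121,"blue":.025,"copper":.06,"white":.012}[nm]
            box=cv2.boxPoints(rc)
            print(n,nm,a,np.round(ce,1),"rect",np.round(rc[0],1),np.round(rc[1],1),round(rc[2],1),"w",np.round(ray(c,rc[0],z)[:2],4), "yaw",[round(float(np.degrees(np.arctan2(*(ray(c,box[i],z)-ray(c,box[i-1],z))[[1,0]]))),1) for i in (1,2)])
def crop(c,x,y,w,h,k): return cv2.resize(c["image"][y:y+h,x:x+w,::-1],None,fx=k,fy=k,interpolation=cv2.INTER_CUBIC)
a=crop(S,215,160,80,90,6.6); b=crop(T,238,180,70,130,4.57)
h=594
cv2.imwrite("pics/crop.png",np.hstack([cv2.resize(a,(440,h)),cv2.resize(b,(340,h))]))
E
```

```text
side red 11 [300.8 166.2] rect [301. 166.] [2.8 2.8] 45.0 w [ 0.482  -0.0686] yaw [-121.3, 114.5]
side red 24 [254.  171.4] rect [254.  171.5] [5. 4.] 90.0 w [ 0.5993 -0.0442] yaw [179.6, 90.1]
side red 25 [230.8 203.8] rect [230.5 204. ] [4. 5.] 90.0 w [0.6513 0.089 ] yaw [179.7, 92.3]
side blue 3935 [352.   42.2] rect [355.   39.5] [79. 84.] 90.0 w [ 0.1281 -1.337 ] yaw [177.7, 76.8]
side blue 13 [384.9   1.5] rect [384.5   1.5] [2.8 4.2] 45.0 w [-0.1577 -2.0231] yaw [-115.3, 92.2]
side blue 183 [418.9   8.5] rect [418.    8.7] [15.  20.4] 10.3 w [-0.3096 -1.8603] yaw [-107.0, 136.5]
side blue 19 [310.5   9.9] rect [311.2  10.1] [6.6 6.6] 71.6 w [ 0.2882 -1.854 ] yaw [-132.5, 89.6]
side blue 8 [304.8  16.6] rect [304.8  16.6] [4.9 1.7] 76.0 w [ 0.3344 -1.7276] yaw [-141.2, 89.4]
side blue 21 [313.1  19.6] rect [312.8  19.7] [7.8 5.7] 45.0 w [ 0.297  -1.6667] yaw [-110.6, 100.5]
side blue 8 [304.5  25.1] rect [304.5  25. ] [1.8 4.9] 26.6 w [ 0.348  -1.5748] yaw [-102.8, 116.4]
side blue 12 [307.   28.7] rect [306.8  28.8] [3.5 7.1] 45.0 w [ 0.3418 -1.5112] yaw [-111.1, 101.8]
side b
[... 4620 characters left out ...]
e 662 [198.2 146.2] rect [197.1 143.2] [37.1 30.4] 63.4 w [0.7591 0.1267] yaw [-61.2, -152.8]
top white 2991 [319.6 156.5] rect [319.5 156.5] [61. 61.] 90.0 w [ 0.734  -0.1395] yaw [-88.9, 178.8]
top white 136 [  2.5 195.3] rect [  3.5 192.5] [27.  7.] 90.0 w [0.6445 0.5301] yaw [-89.1, -174.4]
top white 475 [276.8 215.3] rect [277.  214.5] [27. 26.] 90.0 w [ 0.6058 -0.0475] yaw [-89.2, 180.0]
top white 665 [505.9 249.8] rect [503. 240.] [74. 16.] 90.0 w [ 0.5578 -0.53  ] yaw [-89.2, 175.5]
top white 1205 [146.1 270. ] rect [145.2 270.1] [47.1 48.5] 14.0 w [0.4863 0.2249] yaw [-10.9, -103.2]
top white 1593 [351.  269.9] rect [350.5 269.9] [46.2 47.5] 1.5 w [ 0.4913 -0.2019] yaw [-2.4, -90.8]
```

View pics/crop.png

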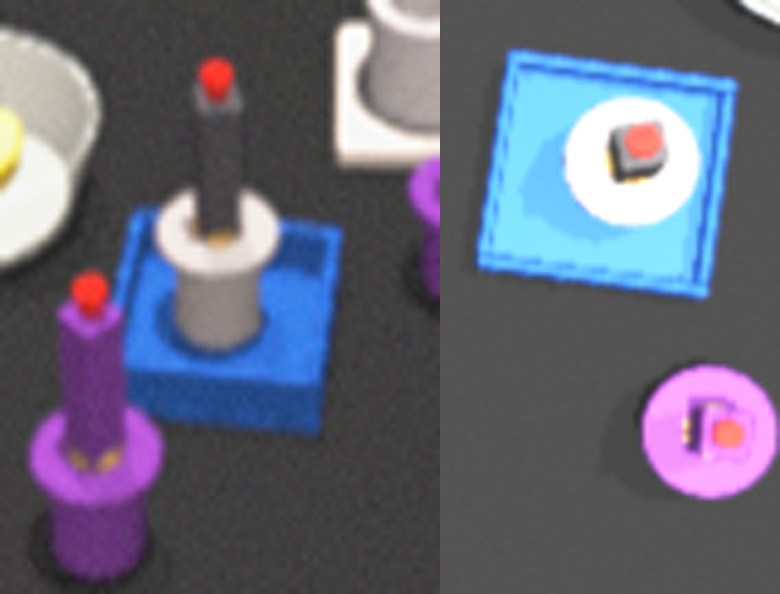

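```bash
cat >> h.py <<'E'
def circ_fit(c,pts,z):   # circle fit of pixels cast on plane z
    P=np.array([ray(c,p,z)[:2] for p in pts]); A=np.c_[2*P,np.ones(len(P))]
    s=np.linalg.lstsq(A,(P**2).sum(1),rcond=None)[0]; return s[:2],np.sqrt(s[2]+s[:2]@s[:2])
def mv(s,target,yaw):    # world target & jaw angle(deg) -> tool-frame shift, turn about tool z
    from scipy.spatial.transform import Rotation as Ro
    R=Ro.from_quat(s["eef_rot"]); sh=R.inv().apply(np.array(target)-s["tool_pos"])
    x=R.as_matrix()[:,0]; a=np.degrees(np.arctan2(x[1],x[0])); dy=(yaw-a+90)%180-90
    return np.round(sh,4),"turn z %.4f rad"%(-np.radians(dy)),"jaw now %.2f"%a
E
python3 - <<'E'
import pickle,cv2,numpy as np
from h import *
from plant import r
d=pickle.load(open("s0.pkl","rb")); T,S=d["top"],d["side"]
def hull(m): 
    ys,xs=np.nonzero(m); return cv2.convexHull(np.c_[xs,ys].astype(np.float32))[:,0]
H=hsv(T["image"]);h,s,v=H[...,0],H[...,1],H[...,2]
# flange, top
m=np.zeros_like(h,bool); m[195:235,258:300]=True
b=max(blobs(m&(s<60)&(v>150)),key=lambda t:t[0])[2]
print("flange top",circ_fit(T,hull(b),.049))
red=m&((h<8)|(h>170))&(s>80)&(v>100); print("red px top",[(a,np.round(c,1),ray(T,c,.12).round(4)) for a,c,_ in blobs(red,3)])
Hs=hsv(S["image"]);hs,ss,vs=Hs[...,0],Hs[...,1],Hs[...,2]
m=np.zeros_like(h,bool); m[186:212,242:268]=True
b=max(blobs(m&(ss<60)&(vs>150)),key=lambda t:t[0])[2]
p=hull(b); print("flange side",circ_fit(S,p,.049))
print("red tri",tri(T,[c for a,c,_ in blobs(red,3)][0],S,(254,171.4)))
dk=np.zeros_like(h,bool); dk[200:226,266:292]=True; 
# copper mouth: top of rim outer: copper pixels
m=np.zeros_like(h,bool); m[250:292,120:170]=True
cp=m&(h<20)&(s>90); print("cop top",cp.sum(),circ_fit(T,hull(cp),.06))
m=np.zeros_like(h,bool); m[250:300,285:335]=True
cs=m&(hs<20)&(ss>90)&(vs>60); q=hull(cs); q=q[q[:,1]<264+2]; print("cop side",circ_fit(S,q,.06), q.tolist())
cr=lambda c,x,y,w,h,k: cv2.resize(c["image"][y:y+h,x:x+w,::-1],None,fx=k,fy=k,interpolation=cv2.INTER_CUBIC)
cv2.imwrite("pics/crop2.png",np.hstack([cr(T,118,242,56,56,7),cr(S,284,250,56,56,7)]))
print(r.get_state()["tool_pos"])
E
```

```text
flange top (array([ 0.60083633, -0.04504271]), np.float64(0.02851651849796179))
red px top [(48, array([279.4, 210.5]), array([ 0.6003, -0.0446,  0.12  ]))]
flange side (array([ 0.5997167 , -0.04602771]), np.float64(0.0293371492830683))
red tri [ 0.59971258 -0.0444532   0.12121435]
cop top 311 (array([0.48356897, 0.21320381]), np.float64(0.029110826389928655))
cop side (array([0.48172781, 0.21831596]), np.float64(0.03123193056399343)) [[295.0, 262.0], [296.0, 260.0], [300.0, 256.0], [303.0, 255.0], [308.0, 254.0], [309.0, 254.0], [315.0, 255.0], [319.0, 257.0], [322.0, 259.0], [324.0, 262.0], [325.0, 264.0]]
[ 0.15676789 -0.60447251  0.24601575]
```

View pics/crop2.png

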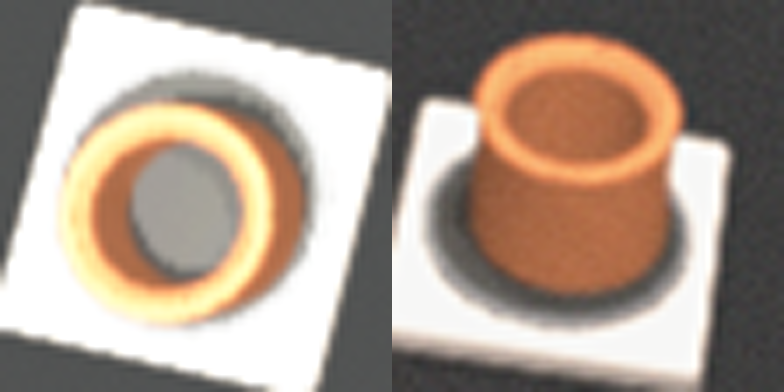

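```bash
python3 - <<'E'
import pickle
from h import *
from plant import r
d=pickle.load(open("s0.pkl","rb")); T,S=d["top"],d["side"]
print(ray(T,(141.3,271.8),.06),ray(S,(310.3,264.9),.06),tri(T,(141.3,271.8),S,(310.3,264.9)))
g=d["top"]["image"][203:228,266:292]; cv2.imwrite("pics/y.png",g)
s=r.get_state(); print(mv(s,[.600,-.0447,.2],-80),mv(s,[.600,-.0447,.074],-80))
E
```

```text
[0.48333652 0.22138271 0.06      ] [0.48102213 0.22008758 0.06      ] [0.48217438 0.22120159 0.06111616]
(array([-0.4304, -0.5696,  0.0466]), 'turn z 0.0794 rad', 'jaw now -75.45') (array([-0.4302, -0.5697,  0.1726]), 'turn z 0.0794 rad', 'jaw now -75.45')
```

```bash
P="python3 -m pendant"
$P '[[[0,0,0],[-0.03,-0.04,0],1],[[0,0,0],[-0.06,-0.08,0],1],[[0,0,0],[-0.09,-0.12,0],1],[[0,0,0],[-0.12,-0.16,0],1],[[0,0,0],[-0.15,-0.2,0],1],[[0,0,0],[-0.18,-0.24,0],1],[[0,0,0],[-0.21,-0.28,0],1],[[0,0,0],[-0.24,-0.32,0],1]]' 10
$P '[[[0,0,0],[-0.03,-0.04,0],1],[[0,0,0],[-0.06,-0.08,0],1],[[0,0,0],[-0.09,-0.12,0],1],[[0,0,0],[-0.12,-0.16,0],1],[[0,0,0],[-0.15,-0.2,0],1],[[0,0,0.079],[-0.18,-0.24,0.02],1],[[0,0,0.079],[-0.19,-0.25,0.047],1],[[0,0,0.079],[-0.19,-0.25,0.047],1]]'
python3 - <<'E'
from h import *
from plant import r
s=r.get_state();print(s["contact_force"],mv(s,[.600,-.0447,.074],-80))
E
```

```text
clock: 0.9
tool_pos: [0.4072, -0.2906, 0.2466]
eef_rot: [0.791, -0.612, -0.0, 0.0]
contact_force: [0.7, -0.6, -0.6]
opening: 1.0
clock: 1.7
tool_pos: [0.5995, -0.041, 0.196]
eef_rot: [0.768, -0.64, -0.003, 0.001]
contact_force: [-0.4, 0.4, -1.1]
opening: 1.001
[-0.37084382  0.43999841 -1.1483962 ] (array([ 0.0042, -0.0005,  0.122 ]), 'turn z 0.0069 rad', 'jaw now -79.61')
```

```bash
P="python3 -m pendant"
$P '[[[0,0,0.007],[0.004,0,0.02],1],[[0,0,0.007],[0.004,0,0.06],1],[[0,0,0.007],[0.004,0,0.1],1],[[0,0,0.007],[0.004,0,0.122],1],[[0,0,0.007],[0.004,0,0.122],1],[[0,0,0.007],[0.004,0,0.122],1]]'
python3 - <<'E'
from h import *
from plant import r
c=r.snapshot("side"); im=c["image"]
cv2.imwrite("pics/g1.png",cv2.resize(im[130:240,200:310,::-1],None,fx=5,fy=5,interpolation=cv2.INTER_CUBIC))
s=r.get_state();print(s["contact_force"],mv(s,[.600,-.0447,.074],-80))
E
```

```text
clock: 2.3
tool_pos: [0.6015, -0.0511, 0.0787]
eef_rot: [0.763, -0.646, 0.0, 0.0]
contact_force: [-0.3, -0.5, 0.7]
opening: 1.0
[ 0.35696215 -0.23220672  0.09774683] (array([-0.0064,  0.0012,  0.0054]), 'turn z -0.0081 rad', 'jaw now -80.46')
```

View pics/g1.png

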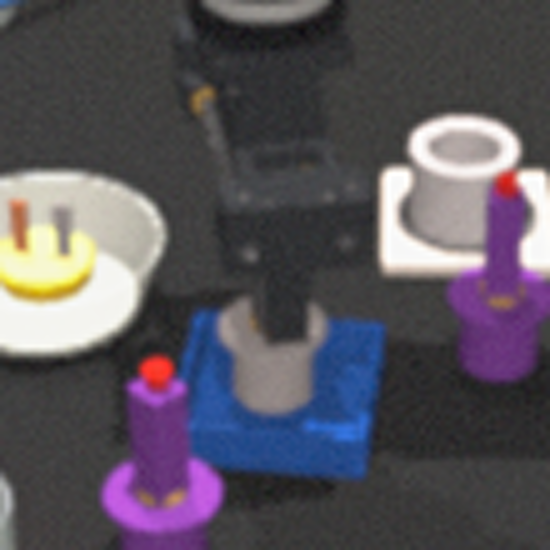

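```bash
P="python3 -m pendant"
$P '[[[0,0,-0.005],[-0.006,0.001,0.005],1],[[0,0,-0.005],[-0.006,0.001,0.005],1],[[0,0,-0.005],[-0.006,0.001,0.005],1]]'
$P '[[[0,0,0],[0,0,0],0],[[0,0,0],[0,0,0],0],[[0,0,0],[0,0,0],0],[[0,0,0],[0,0,0],0],[[0,0,0],[0,0,0],0],[[0,0,0],[0,0,0],0],[[0,0,0],[0,0,0],0],[[0,0,0],[0,0,0],0]]' 25
```

```text
clock: 2.65
tool_pos: [0.5997, -0.0434, 0.0734]
eef_rot: [0.766, -0.643, 0.0, -0.0]
contact_force: [-0.3, -0.4, 0.3]
opening: 1.0
clock: 3.45
tool_pos: [0.5994, -0.0439, 0.0727]
eef_rot: [0.765, -0.643, 0.0, 0.0]
contact_force: [0.4, 0.8, -0.4]
opening: 0.298
```

```bash
P="python3 -m pendant"
$P '[[[0,0,0],[0,0,0],0],[[0,0,0],[0,0,0],0],[[0,0,0],[0,0,0],0],[[0,0,0],[0,0,0],0],[[0,0,0],[0,0,0],0]]'
$P '[[[0,0,0],[0,0,0],0],[[0,0,0],[0,0,0],0]]'
```

```text
clock: 3.95
tool_pos: [0.5994, -0.0442, 0.0727]
eef_rot: [0.765, -0.644, 0.0, 0.0]
contact_force: [0.3, -1.1, -0.8]
opening: 0.223
clock: 4.15
tool_pos: [0.5994, -0.0442, 0.0727]
eef_rot: [0.765, -0.644, 0.0, 0.0]
contact_force: [0.5, -1.1, -0.6]
opening: 0.225
```

```bash
P="python3 -m pendant"
$P '[[[0,0,0],[0,0,-0.02],0],[[0,0,0],[0,0,-0.05],0],[[0,0,0],[0,0,-0.09],0],[[0,0,0],[0,0,-0.09],0],[[0,0,0],[0,0,-0.09],0]]'
python3 - <<'E'
from h import *
from plant import r
s=r.get_state();print(s["opening"],s["contact_force"],mv(s,[.4822,.2208,.16],-80))
E
```

```text
clock: 4.65
tool_pos: [0.5993, -0.0433, 0.1628]
eef_rot: [0.766, -0.643, -0.0, -0.0]
contact_force: [-0.6, 0.2, -4.3]
opening: 0.227
0.22711993869345337 [-0.55015801  0.21107929 -4.34278211] (array([-0.2803,  0.0698,  0.0029]), 'turn z -0.0013 rad', 'jaw now -80.07')
```

```bash
P="python3 -m pendant"
$P '[[[0,0,0],[-0.02,0.005,0],0],[[0,0,0],[-0.05,0.0125,0],0],[[0,0,0],[-0.09,0.0225,0],0],[[0,0,0],[-0.13,0.0325,0],0],[[0,0,0],[-0.17,0.0425,0],0],[[0,0,0],[-0.21,0.0525,0],0],[[0,0,0],[-0.245,0.061,0],0],[[0,0,0],[-0.27,0.067,0],0],[[0,0,0],[-0.28,0.07,0],0],[[0,0,0],[-0.28,0.07,0],0]]'
$P '[[[0,0,0],[0,0,0],0],[[0,0,0],[0,0,0],0]]'
python3 - <<'E'
from h import *
from plant import r
import pickle
d={n:r.snapshot(n) for n in("side","top")}; pickle.dump(d,open("s1.pkl","wb"))
a=d["side"]["image"][190:310,260:370,::-1]; b=d["top"]["image"][200:320,80:190,::-1]
cv2.imwrite("pics/g2.png",cv2.resize(np.hstack([a,b]),None,fx=3.6,fy=3.6,interpolation=cv2.INTER_CUBIC))
s=r.get_state();print(s["opening"],s["contact_force"],mv(s,[.4822,.2208,.146],-80))
E
```

```text
clock: 5.65
tool_pos: [0.4807, 0.2209, 0.1614]
eef_rot: [0.767, -0.642, -0.001, 0.001]
contact_force: [-0.4, -0.6, -4.1]
opening: 0.224
clock: 5.85
tool_pos: [0.4831, 0.2175, 0.1624]
eef_rot: [0.764, -0.645, 0.001, 0.001]
contact_force: [-0.3, -0.0, -3.6]
opening: 0.224
0.2228046894157456 [ 0.70533583 -0.40474169 -3.65893682] (array([-0.0028,  0.0004,  0.0166]), 'turn z -0.0047 rad', 'jaw now -80.27')
```

View pics/g2.png

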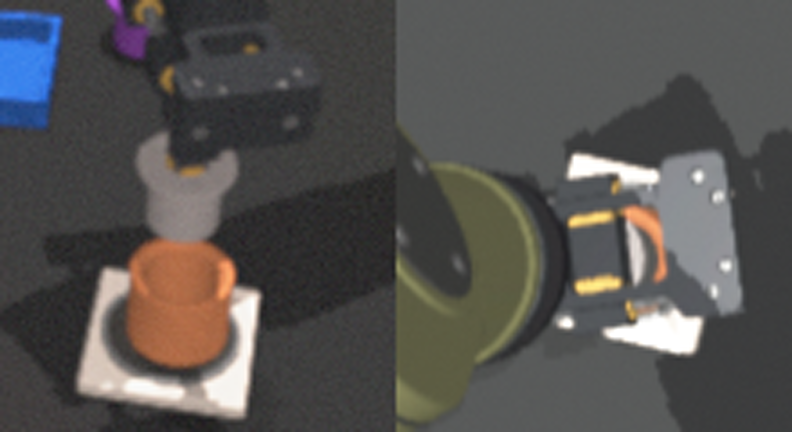

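```bash
python3 - <<'E'
from h import *
import pickle
from plant import r
c=pickle.load(open("s1.pkl","rb"))["side"]
print(ray(c,(311.4,237.4),.1387), ray(c,(310.3,264.9),.06))
s=r.get_state();print(s["tool_pos"],s["contact_force"])
E
python3 -m pendant '[[[0,0,-0.004],[-0.0028,0,0.008],0],[[0,0,-0.004],[-0.0028,0,0.016],0],[[0,0,-0.004],[-0.0028,0,0.016],0],[[0,0,-0.004],[-0.0028,0,0.016],0]]'
```

```text
[0.48391929 0.22386755 0.1387    ] [0.48102213 0.22008758 0.06      ]
[0.48305296 0.21811958 0.16260082] [ 0.70533583 -0.40474169 -3.65893682]
clock: 6.35
tool_pos: [0.4815, 0.2225, 0.1462]
eef_rot: [0.767, -0.642, -0.0, 0.001]
contact_force: [-0.1, -0.2, -3.3]
opening: 0.224
```

```bash
cat > chk.py <<'E'
import sys,numpy as np
from plant import r
s=r.get_state(); f=np.array(s["contact_force"])
print("   t%.2f"%s["clock"],np.round(s["tool_pos"],4),"F",f.round(1),"M",np.round(s["moment"],2),"o%.3f"%s["opening"])
lz,lxy=float(sys.argv[1]),float(sys.argv[2])
sys.exit(0 if f[2]+3.8<lz and np.hypot(*f[:2])<lxy else 1)
E
D='python3 -m pendant'
$D '[[[0,0,0],[0.0015,0,0.008],0],[[0,0,0],[0.0015,0,0.016],0],[[0,0,0],[0.0015,0,0.016],0]]' >/dev/null && python3 chk.py 5 4 &&
$D '[[[0,0,0],[0,0,0.002],0],[[0,0,0],[0,0,0.003],0],[[0,0,0],[0,0,0.003],0]]' >/dev/null && python3 chk.py 5 4 &&
$D '[[[0,0,0],[0,0,0.001],0],[[0,0,0],[0,0,0.002],0],[[0,0,0],[0,0,0.002],0]]' >/dev/null && python3 chk.py 5 4 &&
$D '[[[0,0,0],[0,0,0.001],0],[[0,0,0],[0,0,0.002],0],[[0,0,0],[0,0,0.002],0]]' >/dev/null && python3 chk.py 5 4 &&
$D '[[[0,0,0],[0,0,0.001],0],[[0,0,0],[0,0,0.002],0],[[0,0,0],[0,0,0.002],0]]' >/dev/null && python3 chk.py 5 4
```

```text
t6.65 [0.4813 0.2208 0.1295] F [ 0.3 -0.5 -3.7] M [ 0.01  0.02 -0.03] o0.226
   t6.95 [0.4821 0.2213 0.1277] F [ 0.2 -0.8 -2.9] M [ 0.04 -0.01 -0.04] o0.224
   t7.25 [0.4821 0.2212 0.1257] F [-0.4 -0.1 -4.5] M [ 0.02 -0.01  0.03] o0.223
   t7.55 [0.482  0.2212 0.1235] F [ 1.1 -0.6 -3.3] M [ 0.02 -0.03 -0.02] o0.229
   t7.85 [0.482  0.2212 0.1216] F [-0.8  0.7 -3.5] M [ 0.   -0.06 -0.03] o0.223
```

```bash
D='python3 -m pendant'
$D '[[[0,0,0],[0,0,0.001],0],[[0,0,0],[0,0,0.002],0],[[0,0,0],[0,0,0.002],0]]' >/dev/null && python3 chk.py 5 4 &&
$D '[[[0,0,0],[0,0,0.001],0],[[0,0,0],[0,0,0.002],0],[[0,0,0],[0,0,0.002],0]]' >/dev/null && python3 chk.py 5 4 &&
$D '[[[0,0,0],[0,0,0.001],0],[[0,0,0],[0,0,0.002],0],[[0,0,0],[0,0,0.002],0]]' >/dev/null && python3 chk.py 5 4 &&
$D '[[[0,0,0],[0,0,0.002],0],[[0,0,0],[0,0,0.004],0],[[0,0,0],[0,0,0.004],0]]' >/dev/null && python3 chk.py 5 4 &&
$D '[[[0,0,0],[0,0,0.002],0],[[0,0,0],[0,0,0.004],0],[[0,0,0],[0,0,0.004],0]]' >/dev/null && python3 chk.py 5 4 &&
$D '[[[0,0,0],[0,0,0.002],0],[[0,0,0],[0,0,0.004],0],[[0,0,0],[0,0,0.004],0]]' >/dev/null && python3 chk.py 5 4 &&
$D '[[[0,0,0],[0,0,0.002],0],[[0,0,0],[0,0,0.004],0],[[0,0,0],[0,0,0.004],0]]' >/dev/null && python3 chk.py 5 4 &&
$D '[[[0,0,0],[0,0,0.002],0],[[0,0,0],[0,0,0.004],0],[[0,0,0],[0,0,0.004],0]]' >/dev/null && python3 chk.py 5 4
```

```text
t8.15 [0.482  0.2212 0.1195] F [ 0.3  0.3 -3.2] M [ 0.01  0.04 -0.02] o0.223
   t8.45 [0.482  0.2212 0.1175] F [-0.8  0.1 -3.8] M [-0.02  0.03 -0.04] o0.226
   t8.75 [0.482  0.2212 0.1155] F [-0.7  0.8 -3.7] M [-0.02  0.07 -0.04] o0.226
   t9.05 [0.4819 0.2211 0.1114] F [-0.   0.1 -2.7] M [ 0.01  0.05 -0.01] o0.222
   t9.35 [0.4819 0.2211 0.1074] F [-0.5  0.1 -2.9] M [ 0.02 -0.01  0.03] o0.219
   t9.65 [0.482  0.2212 0.1034] F [-0.3  0.6 -3.1] M [0.02 0.03 0.03] o0.226
   t9.95 [0.4819 0.2212 0.0994] F [-0.1  0.4 -3.9] M [ 0.01  0.03 -0.02] o0.227
   t10.25 [0.4819 0.2211 0.0954] F [-0.9 -1.3 -3.6] M [-0.01  0.06  0.  ] o0.225
```

```bash
D='python3 -m pendant'
$D '[[[0,0,0],[0,0,0.002],0],[[0,0,0],[0,0,0.004],0],[[0,0,0],[0,0,0.004],0]]' >/dev/null && python3 chk.py 3.5 4 &&
$D '[[[0,0,0],[0,0,0.001],0],[[0,0,0],[0,0,0.002],0],[[0,0,0],[0,0,0.002],0]]' >/dev/null && python3 chk.py 3.5 4 &&
$D '[[[0,0,0],[0,0,0.0005],0],[[0,0,0],[0,0,0.001],0],[[0,0,0],[0,0,0.001],0]]' >/dev/null && python3 chk.py 3.5 4 &&
$D '[[[0,0,0],[0,0,0.0005],0],[[0,0,0],[0,0,0.001],0],[[0,0,0],[0,0,0.001],0]]' >/dev/null && python3 chk.py 3.5 4 &&
$D '[[[0,0,0],[0,0,0.0005],0],[[0,0,0],[0,0,0.001],0],[[0,0,0],[0,0,0.001],0]]' >/dev/null && python3 chk.py 3.5 4 &&
$D '[[[0,0,0],[0,0,0.0005],0],[[0,0,0],[0,0,0.001],0],[[0,0,0],[0,0,0.001],0]]' >/dev/null && python3 chk.py 3.5 4
```

```text
t10.55 [0.4819 0.2211 0.0914] F [ 0.2  0.1 -4.2] M [0.01 0.02 0.05] o0.226
   t10.85 [0.4821 0.2212 0.0896] F [ 0.7  0.1 -4.5] M [ 0.02 -0.04 -0.  ] o0.223
   t11.15 [0.4821 0.2212 0.0887] F [ 0.4  0.2 -4. ] M [ 0.    0.04 -0.03] o0.225
   t11.45 [0.4821 0.2213 0.0878] F [-0.9 -0.6 -2.5] M [ 0.02  0.06 -0.05] o0.225
   t11.75 [0.4822 0.2212 0.0876] F [-2.  -0.6  8.1] M [-0.13  0.55 -0.03] o0.224
```

```bash
D='python3 -m pendant'
$D '[[[0,0,0],[0,0,-0.0005],0.5],[[0,0,0],[0,0,-0.0005],0.5],[[0,0,0],[0,0,-0.0005],0.5],[[0,0,0],[0,0,-0.0005],0.5],[[0,0,0],[0,0,-0.0005],0.5],[[0,0,0],[0,0,-0.0005],0.5]]' && python3 chk.py 9 9
$D '[[[0,0,0],[0,0,-0.01],0.5],[[0,0,0],[0,0,-0.03],0.5],[[0,0,0],[0,0,-0.06],0.5],[[0,0,0],[0,0,-0.08],0.3],[[0,0,0],[0,0,-0.08],0],[[0,0,0],[0,0,-0.08],0],[[0,0,0],[0,0,-0.08],0],[[0,0,0],[0,0,-0.08],0],[[0,0,0],[0,0,-0.08],0],[[0,0,0],[0,0,-0.08],0]]'
python3 - <<'E'
from h import *
from plant import r
import pickle
d={n:r.snapshot(n) for n in("side","top")}; pickle.dump(d,open("s2.pkl","wb"))
a=d["side"]["image"][190:310,260:370,::-1]; b=d["top"]["image"][200:320,80:190,::-1]
cv2.imwrite("pics/g3.png",cv2.resize(np.hstack([a,b]),None,fx=3.6,fy=3.6,interpolation=cv2.INTER_CUBIC))
E
python3 chk.py 9 9
```

```text
clock: 12.35
tool_pos: [0.4821, 0.2212, 0.0871]
eef_rot: [0.767, -0.642, 0.0, 0.0]
contact_force: [-0.5, 0.1, -0.6]
opening: 0.499
   t12.35 [0.4821 0.2212 0.0871] F [-0.5  0.1 -0.6] M [ 0.02  0.02 -0.02] o0.499
clock: 13.35
tool_pos: [0.4819, 0.2211, 0.1667]
eef_rot: [0.767, -0.642, -0.0, 0.0]
contact_force: [-0.0, -0.5, -0.0]
opening: 0.006
   t13.45 [0.482  0.2212 0.1669] F [0.2 0.1 0.3] M [ 0.05  0.02 -0.  ] o0.007
```

View pics/g3.png

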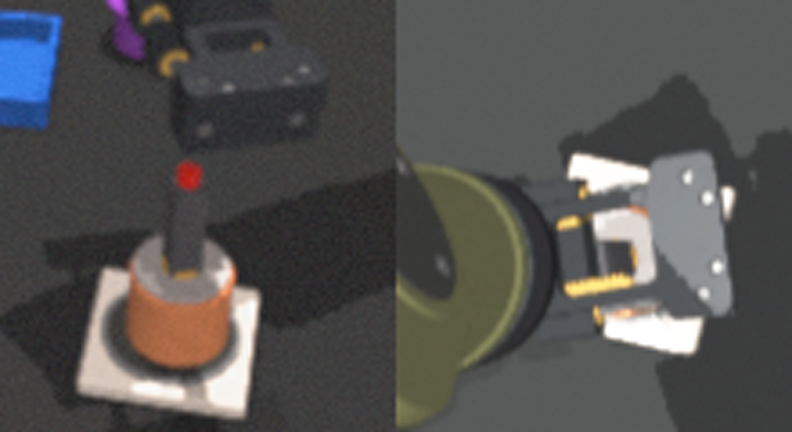

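```bash
python3 - <<'E'
from h import *
import pickle
d=pickle.load(open("s2.pkl","rb")); c=d["side"]
a=c["image"][180:265,280:360,::-1]; a=(255*(a/255.)**.45).astype(np.uint8)
k=7; a=cv2.resize(a,None,fx=k,fy=k,interpolation=cv2.INTER_CUBIC)
for z in (.159,.136,.223): 
    p=(proj(c,[.482,.2212,z])-[280,180])*k; print(z,p); cv2.circle(a,tuple(int(v) for v in p),4,(0,255,0),-1)
cv2.imwrite("pics/g4.png",a)
E
```

```text
0.159 [230.24404863 340.55178429]
0.136 [225.11622127 402.85410062]
0.223 [245.30612352 157.54988353]
```

View pics/g4.png

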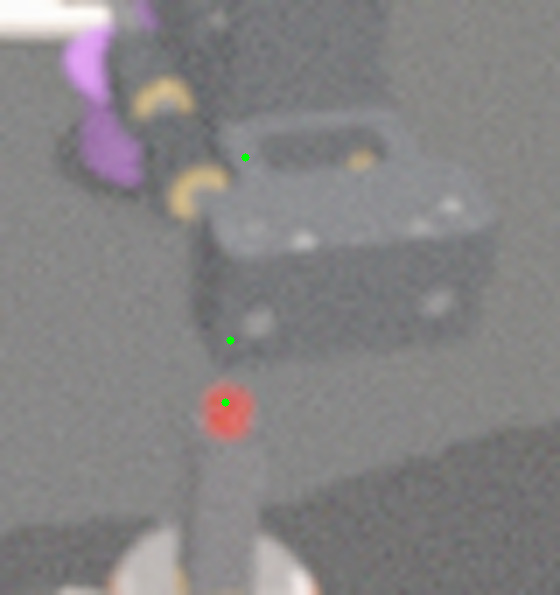

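```bash
D='python3 -m pendant'
$D '[[[0,0,0],[0,0,0.01],0],[[0,0,0],[0,0,0.02],0],[[0,0,0],[0,0,0.02],0],[[0,0,0],[0,0,0.02],0]]' >/dev/null && python3 chk.py 5 4 &&
$D '[[[0,0,0],[0,0,0.001],0],[[0,0,0],[0,0,0.002],0],[[0,0,0],[0,0,0.002],0]]' >/dev/null && python3 chk.py 7 4 &&
$D '[[[0,0,0],[0,0,0.001],0],[[0,0,0],[0,0,0.001],0]]' >/dev/null && python3 chk.py 11 4 &&
$D '[[[0,0,0],[0,0,0.001],0],[[0,0,0],[0,0,0.001],0]]' >/dev/null && python3 chk.py 11 4 &&
$D '[[[0,0,0],[0,0,0.001],0],[[0,0,0],[0,0,0.001],0]]' >/dev/null && python3 chk.py 11 4 &&
$D '[[[0,0,0],[0,0,0.001],0],[[0,0,0],[0,0,0.001],0]]' >/dev/null && python3 chk.py 11 4 &&
$D '[[[0,0,0],[0,0,0.001],0],[[0,0,0],[0,0,0.001],0]]' >/dev/null && python3 chk.py 11 4
```

```text
t13.85 [0.4818 0.221  0.1466] F [0.7 0.9 0.2] M [-0.02  0.03 -0.02] o0.006
   t14.15 [0.4822 0.2213 0.1453] F [0.2 0.  0.2] M [-0.02 -0.01 -0.01] o0.005
   t14.35 [0.4823 0.2213 0.1445] F [-0.2 -0.1  3.6] M [-0.03  0.12 -0.05] o0.006
   t14.55 [0.4823 0.2214 0.1434] F [-0.  -1.1  3.1] M [0.01 0.05 0.  ] o0.003
   t14.75 [0.4823 0.2213 0.1422] F [-0.4 -0.2  4.5] M [0.   0.04 0.03] o0.005
   t14.95 [0.4823 0.2213 0.1412] F [-0.5 -0.4  4.8] M [0.02 0.05 0.01] o0.004
   t15.15 [0.4823 0.2213 0.1402] F [0.2 0.1 4.7] M [ 0.   -0.03  0.  ] o0.003
```

```bash
D='python3 -m pendant'
$D '[[[0,0,0],[0,0,0.0005],0],[[0,0,0],[0,0,0.0005],0],[[0,0,0],[0,0,0.0005],0],[[0,0,0],[0,0,0.0005],0],[[0,0,0],[0,0,0.0005],0],[[0,0,0],[0,0,0.0005],0],[[0,0,0],[0,0,0.0005],0],[[0,0,0],[0,0,0.0005],0],[[0,0,0],[0,0,0.0005],0],[[0,0,0],[0,0,0.0005],0]]' >/dev/null; python3 chk.py 15 4
$D '[[[0,0,0],[0,0,-0.003],0],[[0,0,0],[0,0,-0.008],0],[[0,0,0],[0,0,-0.025],0],[[0,0,0],[0,0,-0.035],0.2],[[0,0,0],[0,0,-0.035],0.5],[[0,0,0],[0,0,-0.035],0.5],[[0,0,0],[0,0,-0.035],0.5],[[0,0,0],[0,0,-0.035],0.5],[[0,0,0],[0,0,-0.035],0.5],[[0,0,0],[0,0,-0.035],0.5]]'
python3 - <<'E'
from h import *
from plant import r
s=r.get_state();print(s["contact_force"],mv(s,[.4821,.2212,.0875],-80))
E
```

```text
t16.15 [0.4822 0.2213 0.1398] F [-0.2 -0.6  6.1] M [0.05 0.   0.01] o0.004
clock: 17.15
tool_pos: [0.482, 0.2212, 0.1744]
eef_rot: [0.767, -0.642, -0.0, 0.0]
contact_force: [-0.4, -0.5, 0.4]
opening: 0.503
[-0.39935244 -0.48807483  0.42254618] (array([-0.    , -0.0002,  0.0869]), 'turn z 0.0024 rad', 'jaw now -79.86')
```

```bash
D='python3 -m pendant'
$D '[[[0,0,0],[0,0,0.02],0.5],[[0,0,0],[0,0,0.05],0.5],[[0,0,0],[0,0,0.08],0.5],[[0,0,0],[0,0,0.0865],0.5],[[0,0,0],[0,0,0.0865],0.5],[[0,0,0],[0,0,0.0865],0.5]]' >/dev/null; python3 chk.py 5 4 &&
$D '[[[0,0,0],[0,0,0],0],[[0,0,0],[0,0,0],0],[[0,0,0],[0,0,0],0],[[0,0,0],[0,0,0],0],[[0,0,0],[0,0,0],0],[[0,0,0],[0,0,0],0],[[0,0,0],[0,0,0],0],[[0,0,0],[0,0,0],0],[[0,0,0],[0,0,0],0],[[0,0,0],[0,0,0],0]]' 25 >/dev/null; python3 chk.py 5 4
```

```text
t17.75 [0.4828 0.2215 0.0891] F [0.  0.5 0.1] M [-0.02  0.03 -0.  ] o0.498
   t18.75 [0.4825 0.2213 0.0888] F [ 0.1 -0.6  5.9] M [-0.04  0.1   0.04] o0.224
```

```bash
D='python3 -m pendant'
$D '[[[0,0,0],[0,0,-0.001],0],[[0,0,0],[0,0,-0.002],0],[[0,0,0],[0,0,-0.002],0]]' >/dev/null; python3 chk.py 15 4 &&
$D '[[[0,0,0],[0,0,-0.001],0],[[0,0,0],[0,0,-0.002],0],[[0,0,0],[0,0,-0.002],0]]' >/dev/null; python3 chk.py 5 3 &&
$D '[[[0,0,0],[0,0,-0.001],0],[[0,0,0],[0,0,-0.002],0],[[0,0,0],[0,0,-0.002],0]]' >/dev/null; python3 chk.py 5 3 &&
$D '[[[0,0,0],[0,0,-0.001],0],[[0,0,0],[0,0,-0.003],0],[[0,0,0],[0,0,-0.003],0]]' >/dev/null; python3 chk.py 5 3
```

```text
t19.05 [0.4823 0.2214 0.09  ] F [ 1.4  1.  -3.2] M [ 0.18 -0.28 -0.01] o0.225
   t19.35 [0.4823 0.2214 0.0923] F [ 0.7  0.4 -2.8] M [ 0.23 -0.38  0.  ] o0.227
   t19.65 [0.4823 0.2213 0.0944] F [ 2.2  0.1 -2.9] M [ 0.27 -0.4  -0.01] o0.227
   t19.95 [0.4823 0.2213 0.0975] F [ 2.   1.4 -2.9] M [ 0.15 -0.45 -0.07] o0.224
```

```bash
D='python3 -m pendant'
$D '[[[0,0,0],[-0.0002,-0.0005,0],0],[[0,0,0],[-0.0002,-0.0005,0],0],[[0,0,0],[-0.0002,-0.0005,0],0]]' >/dev/null; python3 chk.py 5 3;python3 -c "from plant import r;print(r.get_state()['eef_rot'])"; $D '[[[0,0,0],[0,0,-0.001],0],[[0,0,0],[0,0,-0.002],0],[[0,0,0],[0,0,-0.002],0]]' >/dev/null; python3 chk.py 5 3
```

```text
t20.25 [0.4824 0.2213 0.0972] F [ 1.5 -0.1 -2.8] M [ 0.02 -0.27 -0.05] o0.227
[ 7.66768702e-01 -6.41923431e-01 -1.40305886e-05  2.58399009e-04]
   t20.55 [0.4824 0.2215 0.0992] F [ 0.3  0.3 -3.1] M [ 0.11 -0.19 -0.02] o0.226
```

Right direction; relieve a bit more and keep lifting.

```bash
D='python3 -m pendant'
$D '[[[0,0,0],[-0.0003,-0.0004,0],0],[[0,0,0],[-0.0003,-0.0004,-0.001],0],[[0,0,0],[-0.0003,-0.0004,-0.002],0],[[0,0,0],[-0.0003,-0.0004,-0.002],0]]' >/dev/null; python3 chk.py 5 3 &&
$D '[[[0,0,0],[0,0,-0.002],0],[[0,0,0],[0,0,-0.004],0],[[0,0,0],[0,0,-0.004],0]]' >/dev/null; python3 chk.py 5 3 &&
$D '[[[0,0,0],[0,0,-0.002],0],[[0,0,0],[0,0,-0.004],0],[[0,0,0],[0,0,-0.004],0]]' >/dev/null; python3 chk.py 5 3
```

```text
t20.95 [0.4824 0.2217 0.1012] F [-0.5 -0.1 -2. ] M [0.   0.09 0.  ] o0.228
   t21.25 [0.4825 0.2217 0.1054] F [-1.1 -1.4 -2.4] M [-0.13  0.24 -0.01] o0.223
   t21.55 [0.4834 0.2221 0.1096] F [-0.3 -0.4 -3.1] M [ 0.01 -0.02  0.01] o0.226
```

```bash
D='python3 -m pendant'
$D '[[[0,0,0],[0,0,-0.004],0],[[0,0,0],[0,0,-0.008],0],[[0,0,0],[0,0,-0.008],0]]' >/dev/null; python3 chk.py 5 3 &&
$D '[[[0,0,0],[0,0,-0.008],0],[[0,0,0],[0,0,-0.016],0],[[0,0,0],[0,0,-0.03],0],[[0,0,0],[0,0,-0.045],0],[[0,0,0],[0,0,-0.045],0],[[0,0,0],[0,0,-0.045],0]]' >/dev/null; python3 chk.py 5 3
python3 - <<'E'
from h import *
from plant import r
import pickle
c=r.snapshot("side"); pickle.dump(c,open("s3.pkl","wb"))
a=c["image"][205:275,275:350,::-1]; a=(255*(a/255.)**.6).astype(np.uint8)
cv2.imwrite("pics/g5.png",cv2.resize(a,None,fx=8,fy=8,interpolation=cv2.INTER_CUBIC))
s=r.get_state(); print(mv(s,[.5994,-.0442,.162],-80))
E
```

```text
t21.85 [0.4834 0.2221 0.1179] F [-0.1 -0.8 -4.8] M [ 0.05 -0.02  0.03] o0.225
   t22.45 [0.483  0.2219 0.1625] F [-0.1  1.1 -4.4] M [ 0.04 -0.01 -0.03] o0.225
(array([ 0.2823, -0.0681,  0.    ]), 'turn z 0.0023 rad', 'jaw now -79.87')
```

View pics/g5.png

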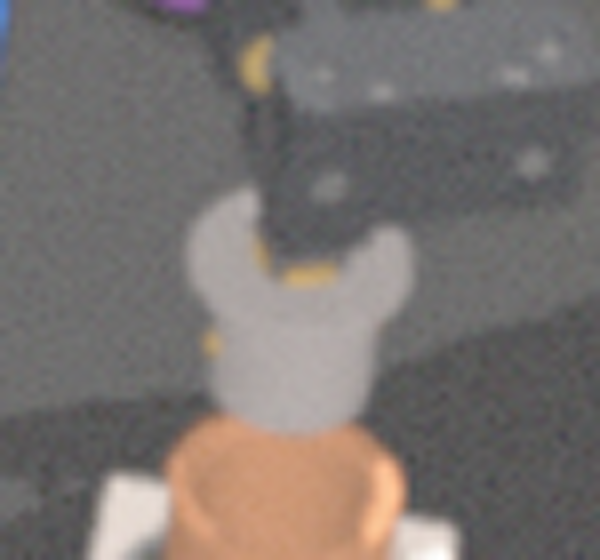

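```bash
D='python3 -m pendant'
$D '[[[0,0,0],[0.02,-0.005,0],0],[[0,0,0],[0.05,-0.012,0],0],[[0,0,0],[0.09,-0.0215,0],0],[[0,0,0],[0.13,-0.031,0],0],[[0,0,0],[0.17,-0.041,0],0],[[0,0,0],[0.21,-0.0505,0],0],[[0,0,0],[0.245,-0.059,0],0],[[0,0,0.1],[0.27,-0.065,0],0],[[0,0,0.17],[0.281,-0.068,0],0],[[0,0,0.17],[0.281,-0.068,0],0]]'
$D '[[[0,0,0],[0,0,0],0],[[0,0,0],[0,0,0],0]]' >/dev/null; python3 chk.py 9 9
python3 - <<'E'
from h import *
from plant import r
import pickle
s=r.get_state(); print(mv(s,[.5976,-.040,.0737],-90))
c=r.snapshot("side"); pickle.dump(c,open("s4.pkl","wb"))
g=np.array(s["tool_pos"]); p=proj(c,[g[0],g[1],g[2]-.05]).astype(int); print(p)
im=np.mean([r.snapshot("side")["image"].astype(float) for _ in range(6)],0)
a=im[p[1]-38:p[1]+32,p[0]-38:p[0]+38,::-1]; a=(255*(a/255.)**.6).astype(np.uint8)
cv2.imwrite("pics/g6.png",cv2.resize(a,None,fx=8,fy=8,interpolation=cv2.INTER_CUBIC))
E
```

```text
clock: 23.5
tool_pos: [0.5992, -0.0458, 0.1611]
eef_rot: [0.708, -0.706, 0.0, 0.001]
contact_force: [-0.6, 0.1, -3.2]
opening: 0.221
   t23.70 [ 0.5985 -0.0408  0.1617] F [-0.2  0.1 -4.3] M [ 0.   -0.01  0.01] o0.227
(array([-0.0007,  0.0007,  0.088 ]), 'turn z 0.0103 rad', 'jaw now -89.41')
[254 175]
```

View pics/g6.png

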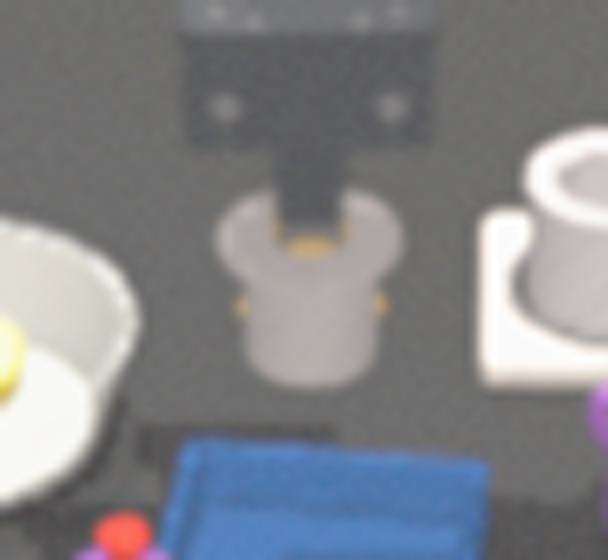

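```bash
D='python3 -m pendant'
$D '[[[0,0,0],[0,0,0.02],0],[[0,0,0],[0,0,0.05],0],[[0,0,0],[0,0,0.075],0],[[0,0,0],[0,0,0.082],0],[[0,0,0],[0,0,0.082],0],[[0,0,0],[0,0,0.082],0]]' >/dev/null; python3 chk.py 3 4 &&
$D '[[[0,0,0],[0,0,0.001],0],[[0,0,0],[0,0,0.002],0],[[0,0,0],[0,0,0.002],0]]' >/dev/null; python3 chk.py 3 4 &&
$D '[[[0,0,0],[0,0,0.001],0],[[0,0,0],[0,0,0.001],0],[[0,0,0],[0,0,0.001],0]]' >/dev/null; python3 chk.py 3 4 &&
$D '[[[0,0,0],[0,0,0.001],0],[[0,0,0],[0,0,0.001],0],[[0,0,0],[0,0,0.001],0]]' >/dev/null; python3 chk.py 3 4 &&
$D '[[[0,0,0],[0,0,0.001],0],[[0,0,0],[0,0,0.001],0],[[0,0,0],[0,0,0.001],0]]' >/dev/null; python3 chk.py 3 4
```

```text
t24.65 [ 0.6002 -0.0428  0.0812] F [ 0.3  0.4 -3.1] M [0.   0.03 0.03] o0.223
   t24.95 [ 0.5996 -0.0428  0.0788] F [-1.4 -0.1 -3.7] M [ 0.05  0.06 -0.03] o0.224
   t25.25 [ 0.5992 -0.0428  0.0772] F [-0.3 -0.1 -4.5] M [0.05 0.04 0.01] o0.230
   t25.55 [ 0.5993 -0.0428  0.0762] F [ 0.4  0.6 -3.6] M [0.03 0.02 0.01] o0.225
   t25.85 [ 0.5992 -0.0428  0.0752] F [-0.   0.1 -4.3] M [ 0.03 -0.03  0.01] o0.228
```

```bash
D='python3 -m pendant'
$D '[[[0,0,0],[0,0,0.0007],0],[[0,0,0],[0,0,0.0007],0],[[0,0,0],[0,0,0.0007],0]]' >/dev/null; python3 chk.py 2.5 4 &&
{ $D '[[[0,0,0],[0,0,0.0007],0],[[0,0,0],[0,0,0.0007],0],[[0,0,0],[0,0,0.0007],0]]' >/dev/null; python3 chk.py 2.5 4; } &&
{ $D '[[[0,0,0],[0,0,0.0007],0],[[0,0,0],[0,0,0.0007],0],[[0,0,0],[0,0,0.0007],0]]' >/dev/null; python3 chk.py 2.5 4; } &&
{ $D '[[[0,0,0],[0,0,0.0007],0],[[0,0,0],[0,0,0.0007],0],[[0,0,0],[0,0,0.0007],0]]' >/dev/null; python3 chk.py 2.5 4; }
```

```text
t26.15 [ 0.5993 -0.0428  0.0745] F [-1.1 -0.5 -3.8] M [-0.    0.01  0.03] o0.227
   t26.45 [ 0.5994 -0.0428  0.0739] F [-0.8  0.2 -2.4] M [-0.03 -0.02 -0.03] o0.224
   t26.75 [ 0.5994 -0.0428  0.0738] F [-1.9  0.8  5.8] M [ 0.08  0.4  -0.02] o0.221
```

On the floor. Release, rise, and look.

```bash
D='python3 -m pendant'
$D '[[[0,0,0],[0,0,-0.0005],0.5],[[0,0,0],[0,0,-0.0005],0.5],[[0,0,0],[0,0,-0.0005],0.5],[[0,0,0],[0,0,-0.0005],0.6],[[0,0,0],[0,0,-0.0005],0.6],[[0,0,0],[0,0,-0.0005],0.6],[[0,0,0],[0,0,-0.0005],0.6]]' >/dev/null; python3 chk.py 9 4
$D '[[[0,0,0],[0,0,-0.01],0.6],[[0,0,0],[0,0,-0.03],0.6],[[0,0,0],[0,0,-0.06],0.6],[[0,0,0],[0,0,-0.1],0.6],[[0,0,0],[0,0,-0.14],0.6],[[0,0,0],[0,0,-0.17],0.6],[[0,0,0],[0,0,-0.17],0.6],[[0,0,0],[0,0,-0.17],0.6]]' >/dev/null; python3 chk.py 9 4
$D '[[[0,0,0],[0.0,0.04,0],0.6],[[0,0,0],[0.0,0.08,0],0.6],[[0,0,0],[0,0.12,0],0.6],[[0,0,0],[0,0.14,0],0.6],[[0,0,0],[0,0.14,0],0.6],[[0,0,0],[0,0.14,0],0.6]]' >/dev/null; python3 chk.py 9 4
python3 - <<'E'
from h import *
from plant import r
c=r.snapshot("side"); im=np.mean([c["image"]]+[r.snapshot("side")["image"].astype(float) for _ in range(5)],0)
a=im[160:265,170:310,::-1]; a=(255*(a/255.)**.6).astype(np.uint8)
cv2.imwrite("pics/g7.png",cv2.resize(a,None,fx=5.5,fy=5.5,interpolation=cv2.INTER_CUBIC))
H=hsv(im.astype(np.uint8)); m=((H[...,0]<8)|(H[...,0]>172))&(H[...,1]>150)&(H[...,2]>100); m[:160]=0
for A,p,_ in blobs(m): print(A,p,ray(c,p,.121).round(4))
E
```

```text
t27.45 [ 0.5993 -0.0428  0.0736] F [ 0.4 -0.3 -0.4] M [ 0.02 -0.04 -0.  ] o0.596
   t28.25 [ 0.5994 -0.0428  0.2447] F [-0.6 -0.2  0.7] M [ 0.07  0.09 -0.06] o0.594
   t28.85 [ 0.4596 -0.0437  0.2432] F [0.4 0.9 0.4] M [ 0.03 -0.02  0.02] o0.598
14 [300.71428571 166.5       ] [ 0.4829 -0.0663  0.121 ]
29 [254.20689655 172.06896552] [ 0.5988 -0.0417  0.121 ]
32 [231.03125 203.71875] [0.6501 0.0879 0.121 ]
```

View pics/g7.png

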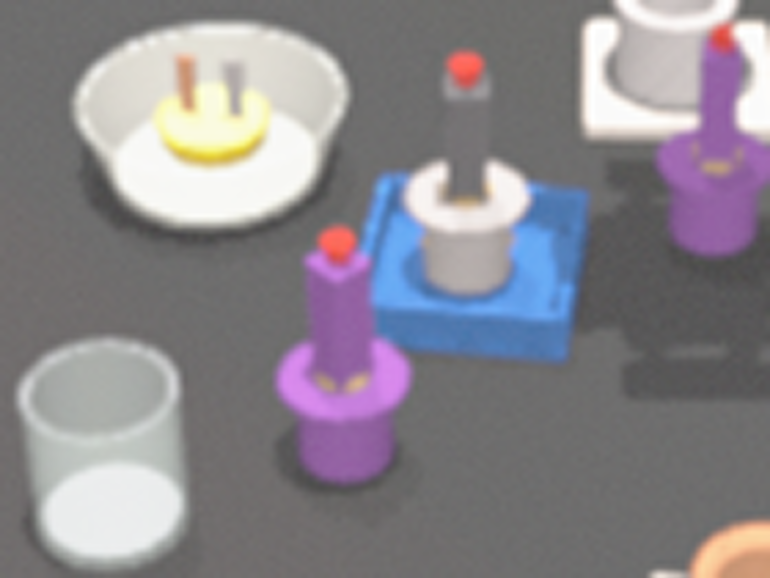

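```bash
python3 -c "from plant import r;print(r.finish_job())"
```

```text
the job is handed in; nothing more can be done
None
```

The bore of the copper tube is taken. The gauge is back in its blue tray, upright and released, and the job was handed in at about 29 s of the 72 s allowed.

- **Insertion:** The gauge went in without side contact. The flange met the rim at the predicted height with about 12 N, under the 25 N limit.
- **Button:** I pressed it about 5 mm at 6 N, held it for 1 s, then let it come up.
- **Withdrawal:** The tube pushed sideways on the gauge with up to about 2.5 N, with a moment of about 0.45 N m. Shifting the tool about a millimetre relieved it before the plungers left the bore.
- **Plungers:** Lifted clear, both stuck out evenly, and the tips measured about 45 mm apart in a blurred picture. That is inside the 42.4–45.6 mm window but close to its upper end.
- **Last checks:** The final picture shows the gauge upright with its button up. The button is at x = 0.599, y = -0.042 m, well inside the tray. The dish and beaker look undisturbed, though I compared them by eye only. The wrist force is near zero and the arm is clear of everything.
- **Not confirmed:** I could not see the plungers against the blue tray, so I did not check the tip distance again after setting the gauge down.

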